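Seat a vial's snap cap in the guarded hand press

TASK

Cap the sample vial in the blue hand press: with the fingertips push the carriage in by its upright end plate until it stops under the ram, then reach down through the yellow-edged window in the top of the clear guard and press the red lever pad all the way down so that the ram seats the white cap, and draw back out so that the lever comes up again. Do not touch the guard or the vial at any time, and leave the four loose things round the press (two small vials, a dish and an amber bottle) where they are.

Things in the scene. Friction and masses are not known exactly. Their poses are not given: they have to be found in the camera images.
- push_plate (a point): centre of the outer face of the upright plate at the free end of the carriage (dark face on a silver plate, 46 wide x 44 mm tall, 7 mm thick, its lower edge 18 mm and its upper edge 62 mm above the bench). Axes are the press's: x points to the back of the press, y out of the face (away from the press, to its left), z up. Push it along -y
- carriage (a joint): how far the carriage has been pushed in along the press's -y, in m: 0 drawn fully out, 0.080 home under the ram against a hard stop. Slides with about 1.5 N of friction and stays where it is left; even when home the push plate's face is about 76 mm outside the guard. Its blue bed and silver rails are fixed, reach 25 mm above the bench and end about 10 mm beyond the plate as found
- window (a point): centre of the square window in the flat top panel of the guard, at the panel's upper face, 178 mm above the bench. The opening between its yellow edge trims is 89 x 89 mm, sides along the press's x and y, trim 7 mm thick and standing 2 mm above the panel. Axes as the press's
- guard: clear hood with silver frame and yellow trims over the press, fixed to it; origin on the bench under the ram, x to the back, y to the left, z up. It spans x -154 to +38 mm, y -70 to +70 mm, and is 180 mm high; front and right side closed, a doorway for the carriage in the left (+y) side. Must not be touched
- lever_pad (a point): centre of the upper face of the red ribbed pad (42 x 44 mm) at the front end of the press's lever, inside the guard straight below the window, about 6 mm below the window's panel when the lever is up; it moves with the lever, about 25 mm downward over the whole stroke (and less than 1 mm sideways)
- lever (a joint): angle of the lever in rad: 0 up at rest, 0.17 pressed fully down against its hard stop; grows as the pad is pressed down. A spring brings it back up. At the pad it takes about 2 to 3 N over the first half of the stroke, about 11 N while the cap goes on in the second half, and is rigid at the stop
- vial: glass snap-cap vial, 22 mm across and 50 mm tall without its cap, standing loose in the black nest of the carriage, 18 mm deep; origin at the centre of its underside, z up. It rides in with the carriage
- cap (a joint): how far the white snap cap (23 mm across) has been pressed onto the vial, in m: 0 standing proud as found, 0.005 fully seated; grips with about 18 N and stays where it is pressed
- vial_b: small vial with a screw cap, 23 mm across, 54 mm tall, standing on the bench in front of the carriage; origin at the centre of its underside. Leave alone
- vial_d: small vial with a screw cap, 23 mm across, 54 mm tall, standing to the right of the press; origin at the centre of its underside. Leave alone
- petri: clear round dish, 64 mm across, 16 mm tall, lying to the right of the press; origin at the centre of its underside. Leave alone
- amber_bottle: amber dropper bottle, 31 mm across, 91 mm tall, standing at the back right of the press; origin at the centre of its underside. Leave alone

How it is judged:
By the outcome, as a careful person would: the job done as asked, in the order asked, and still so for the second after the job is handed in, with the robot touching nothing.
It also fails if it takes over 48 s, if anything falls off the work surface, if the arm or the gripper's body presses on something with over 40 N, if the wrist force passes 120 N, or if a joint passes its speed limit or range.

ROBOT

A 7-joint arm with a two-finger parallel gripper is mounted at the origin on the work surface; the furniture and walls round the work are solid. World frame = base frame: x ahead of the robot, y to its left, z up, the work surface at z = 0. Lengths are in m, angles in degrees, forces in N, time in s.
With the tool pointing down it reaches from about 0.35 to 0.9 m from the base axis. Payload 8.1 kg.
Tool frame: the origin (TCP) lies at the very end of the fingers, on their centre line; the grasp point (between the pads) lies 19 mm behind it; z points along the fingers, y is the line along which they close (so a half turn about z gives the same grasp; the last joint's range is limited). The gripper opens to 92 mm and grips with 3 to 60 N. Pads are 19 mm wide; open, the fingers measure 130 mm over their backs; the gripper's body (75 mm by 190 mm) begins 47 mm behind the grasp point.
Start: joints at [69.637, 24.895, 1.432, 90.138, -0.665, 64.973, -4.303], TCP at [0.156, -0.605, 0.227] pointing down, gripper open.
Joint ranges: [-149.89, 149.89], [-25.12, 119.58], [-72.63, 75.52], [4.76, 147.25], [-75.54, 255.54], [6.69, 114.76], [-157.13, 157.13]. Speed limits (degrees/s): [127.2, 127.2, 172.46, 172.46, 180, 180, 180].

INTERFACE

Orientations are given as a 3x3 rotation matrix whose columns are the frame's x, y, z axes.
In Python, from rig import * gives the robot as it stands. The module is installed in compiled form; this text tells all that it offers.
- The arm moves only by the shell command python3 -m jog 'ROWS'. ROWS is JSON, a list of rows, each a list of 7 numbers: the turn, a rotation vector about the tool's x, y, z in rad, then the shift along the tool's x, y, z in cm, then the opening in per cent of the stroke, from 0 (shut) to 100 (fully open). In form: [[ax, ay, az, dx, dy, dz, gripper], ...]. A call has 1 to 8 rows; each row shifts and turns the commanded pose from where the row before left it, along the tool's axes as they then stand; what a row does not reach is not made up. A row lasts 1/8 s, in which the tool goes at most 62.5 mm and 10.7 degrees, less where a joint would pass 70% of its speed; a pose out of reach is approached as far as the arm can. A call with a gripper value outside its range is refused whole. The fingers move at their own pace and stop on an object; the grip force is fixed at half the most. Time passes only in rows, so rows that do not move let the fingers close. It gives the time, the measured TCP pose, the force, the opening and the grip force at its end, in the units of the state.
- sense(): the state, without advancing time (a new reading comes with each control period).
- camera(name): name is "side" or "top"; returns the picture (400x640x3 uint8, blue, green, red); there is no depth.
- calibration(name): a dict with "intrinsics" (3x3 intrinsics, pixels), "distortion" ([k1, k2, p1, p2, k3] as OpenCV has them; the pictures are not rectified), "R" (3x3) and "t" (3): a world point X has camera coordinates R X + t. Camera axes: x right, y down, z forward; pixel columns grow to the right and rows downward; lengths in m; the calibration is good to about 2 mm. A picture is of the moment at which its call begins. calibration takes no time and is no camera call.
- finish_job(): hands the job in; it is judged then, once.
The state is a dict: "t": time; "q": joint angles; "joint_vel": joint speeds; "joint_efforts": joint torques, N m; "tcp_pos": TCP position; "tool_rot": TCP orientation; "ft_force": force on the tool from outside, world axes, zero at the start; "ft_torque": the same for the moment, N m; "gripper_width": opening from 0.0 (shut) to 1.0 (fully open); "finger_force": force on a finger pad.
Only numpy, scipy, OpenCV 4.12 (cv2) and the standard library are available. Lean on these libraries where they do the work, as an engineer would, in place of code of your own. Each camera call takes 0.05 s, during which the arm holds its last target. There are 200 camera calls.

## Working session

There is one attempt and no reset: what is moved stays moved. The work goes in short steps, Python scripts to look and compute and a shell command to move; the robot and the scene stay as the last step left them, time stands still between calls to the robot, and variables do not carry over. Pictures are saved under pics/ and viewed, at most 10 in all, crops included, and the job is handed in when it is done.

```bash
mkdir -p pics
python3 - <<'E'
from rig import *
import cv2
s=sense();print(s['t'],s['tcp_pos'],s['tool_rot'],s['gripper_width'])
for n in('side','top'):
    cv2.imwrite(f'pics/{n}0.png',camera(n));c=calibration(n);print(n,c)
E
```

```text
0.0 [ 0.15613297 -0.60466275  0.22594089] [[ 9.68231136e-01  2.50056266e-01 -5.75215056e-04]
 [ 2.50056855e-01 -9.68230047e-01  1.46438360e-03]
 [-1.90762206e-04 -1.56169826e-03 -9.99998762e-01]] 0.9966959385647893
side {'intrinsics': array([[440.61630978,   0.        , 323.53589382],
       [  0.        , 440.61630978, 204.34798026],
       [  0.        ,   0.        ,   1.        ]]), 'distortion': array([-0.12624341,  0.        ,  0.        ,  0.        ,  0.        ]), 'R': array([[-0.89241634, -0.45095201,  0.0153417 ],
       [-0.25134569,  0.46859097, -0.84690486],
       [ 0.37472447, -0.7596478 , -0.53152308]]), 't': array([0.48750586, 0.26309524, 0.70402167])}
top {'intrinsics': array([[428.63606084,   0.        , 319.44548849],
       [  0.        , 428.63606084, 200.14726586],
       [  0.        ,   0.        ,   1.        ]]), 'distortion': array([-0.02091738,  0.        ,  0.        ,  0.        ,  0.        ]), 'R': array([[-0.00454716, -0.99998338,  0.00354487],
       [-0.99711805,  0.00426561, -0.07574564],
       [ 0.07572926, -0.00387909, -0.99712087]]), 't': array([0.01576536, 0.56353238, 1.03699504])}
```

View pics/side0.png

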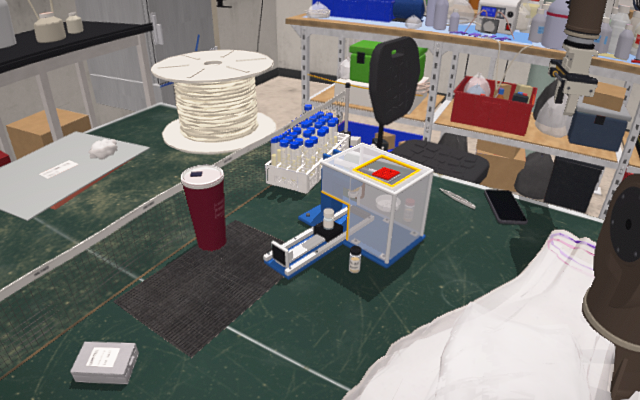

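View pics/top0.png

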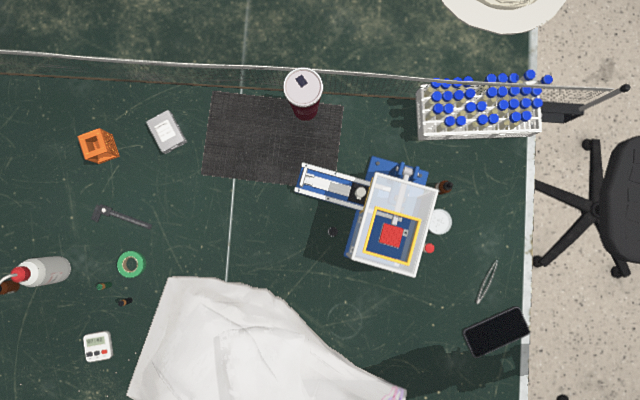

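The side view shows the press at about (375,205), with the window at (388,172) and the push plate at (278,252). The top view shows the window at (392,234) and the plate at about (299,180). I'll crop both for detail.

Run:
```python
import cv2,numpy as np
a=cv2.imread('pics/side0.png')[135:285,255:445];b=cv2.imread('pics/top0.png')[145:285,285:460]
a=cv2.resize(a,None,fx=4,fy=4,interpolation=cv2.INTER_CUBIC);b=cv2.resize(b,None,fx=4,fy=4,interpolation=cv2.INTER_CUBIC)
cv2.imwrite('pics/s1.png',a);cv2.imwrite('pics/t1.png',b)
```

```text
(no output)
```

View pics/s1.png

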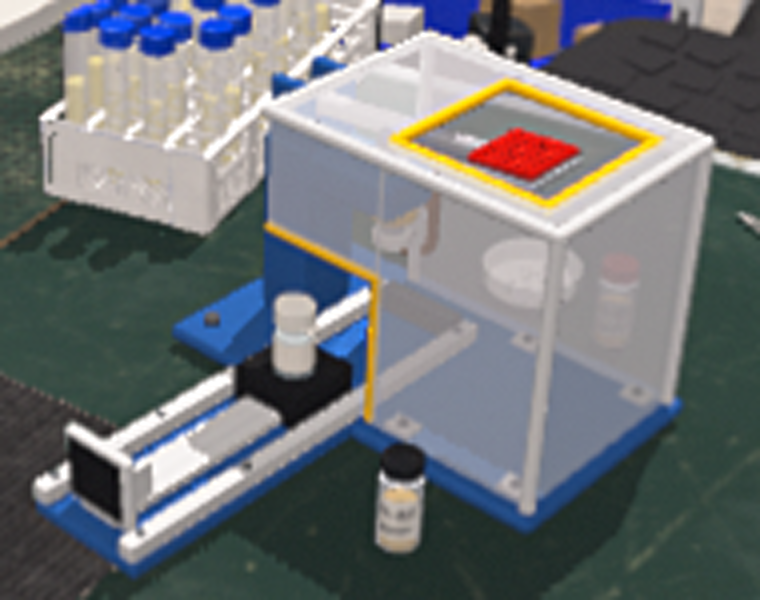

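View pics/t1.png

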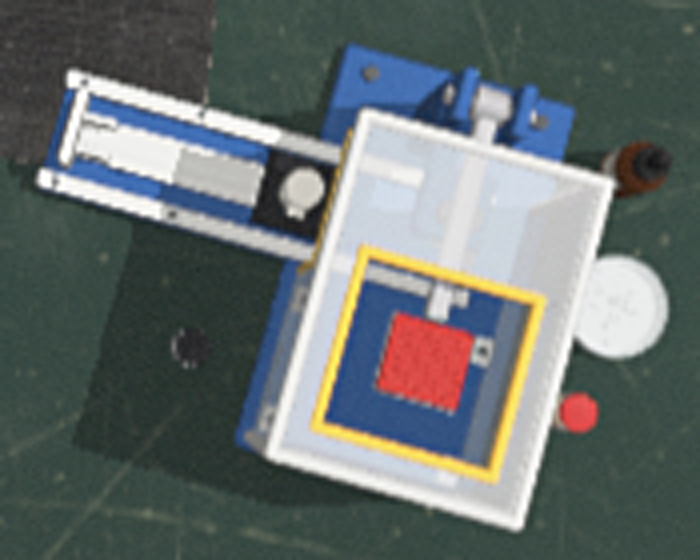

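The side crop shows the plate's dark face at about (278,255) full-frame, the window quad and the red pad. The top crop shows the plate's top edge from (305,168) to (302,186), with vial_b at (332,231). Next I triangulate these.

```bash
cat > h.py <<'E'
import cv2,numpy as np
from rig import *
C={n:calibration(n) for n in('side','top')}
def ray(n,p):
    c=C[n];u=cv2.undistortPoints(np.array([[p]],float),c['intrinsics'],c['distortion'])[0,0]
    return -c['R'].T@c['t'], c['R'].T@np.r_[u,1]
def onz(n,p,z):
    o,d=ray(n,p);return o+d*(z-o[2])/d[2]
def tri(ps,pt):
    A=0;b=0;
    for n,p in(('side',ps),('top',pt)):
        o,d=ray(n,p);d=d/np.linalg.norm(d);P=np.eye(3)-np.outer(d,d);A=A+P;b=b+P@o
    X=np.linalg.solve(A,b);return X,[round(1e3*float(np.linalg.norm(np.cross(X-ray(n,p)[0],ray(n,p)[1]/np.linalg.norm(ray(n,p)[1])))),1) for n,p in(('side',ps),('top',pt))]
def mask(im,lo,hi,box):
    m=cv2.inRange(cv2.cvtColor(im,cv2.COLOR_BGR2HSV),lo,hi);k=np.zeros_like(m);x0,y0,x1,y1=box;k[y0:y1,x0:x1]=m[y0:y1,x0:x1];return k
def big(m):
    return max(cv2.findContours(m,cv2.RETR_EXTERNAL,cv2.CHAIN_APPROX_NONE)[0],key=cv2.contourArea)
def quad(c):
    h=cv2.convexHull(c);
    for e in np.arange(1,12,.25):
        q=cv2.approxPolyDP(h,e,True)
        if len(q)<=4:break
    return q[:,0].astype(float)
E
python3 - <<'E'
from h import *
np.set_printoptions(precision=4,suppress=True)
B={'side':(350,150,425,190),'top':(355,200,425,270)}
Q={};R={}
for n in B:
    im=cv2.imread(f'pics/{n}0.png')
    Q[n]=quad(big(mask(im,(20,110,110),(35,255,255),B[n])))
    m=mask(im,(0,150,120),(8,255,255),B[n])|mask(im,(174,150,120),(180,255,255),B[n]);M=cv2.moments(big(m));R[n]=(M['m10']/M['m00'],M['m01']/M['m00'])
    print(n,Q[n].tolist(),R[n])
    W=np.array([onz(n,p,.180) for p in Q[n]]);print(W[:,:2],'centre',W.mean(0),[np.linalg.norm(W[i]-W[i-1]) for i in range(4)])
    for i in range(4):d=W[i]-W[i-1];print(np.degrees(np.arctan2(d[1],d[0]))%90,end=' ')
    print()
print('pad',tri(R['side'],R['top']))
# window corners matched by world position
wt=[onz('top',p,.18) for p in Q['top']]
X=[]
for p in Q['side']:
    w=onz('side',p,.18);j=np.argmin([np.linalg.norm(w-v) for v in wt]);r=tri(p,Q['top'][j]);X.append(r[0]);print(r)
print('win',np.mean(X,0))
# plate: dark face in side view, top edge in top view
im=cv2.imread('pics/side0.png');c=big(mask(im,(0,0,0),(180,255,50),(268,240,288,268)));q=quad(c);print('dark',q.tolist(),cv2.contourArea(c))
a=np.array([285+68/4,145+165/4]);b=np.array([285+82/4,145+92/4])-0
s1=np.array([255+128/4,135+462/4]);s2=np.array([255+68/4,135+428/4])
print(tri(s1,a),tri(s2,b),onz('top',a,.062),onz('top',b,.062),onz('side',s1,.062),onz('side',s2,.062))
print('vial_b',onz('top',(332,231),.054))
E
```

```text
side [[352.0, 169.0], [379.0, 155.0], [420.0, 169.0], [393.0, 186.0]] (385.5511363636364, 172.98863636363637)
[[ 0.536  -0.1005]
 [ 0.511  -0.1882]
 [ 0.414  -0.1677]
 [ 0.4398 -0.0742]] centre [ 0.4752 -0.1326  0.18  ] [np.float64(0.099655366049435), np.float64(0.09121001346461546), np.float64(0.09914331779349515), np.float64(0.0969609346920939)]
74.71220810016021 74.12591617113436 78.04015333283417 74.56207430079277 
top [[375.0, 207.0], [420.0, 219.0], [407.0, 265.0], [363.0, 252.0]] (391.007225433526, 234.89595375722544)
[[ 0.5366 -0.1025]
 [ 0.511  -0.1966]
 [ 0.4156 -0.1675]
 [ 0.443  -0.0762]] centre [ 0.4766 -0.1357  0.18  ] [np.float64(0.09729610475662356), np.float64(0.0974818988042264), np.float64(0.09978700976053341), np.float64(0.09524070493746827)]
74.31283169811114 74.7727494579255 73.01913600981908 73.30031476171797 
pad (array([ 0.4774, -0.1374,  0.1687]), [0.7, 0.7])
(array([ 0.5368, -0.1027,  0.1788]), [0.1, 0.1])
(array([ 0.5125, -0.1971,  0.1759]), [1.4, 1.4])
(array([ 0.4148, -0.1677,  0.1797]), [0.8, 0.8])
(array([ 0.4418, -0.0768,  0.1782]), [1.2, 1.2])
win [ 0.4765 -0.1361  0.1781]
dark [[272.0, 245.0], [284.0, 253.0], [284.0, 264.0], [273.0, 256.0]] 126.5
(array([0.5961, 0.0559, 0.0586]), [2.1, 2.1]) (array([0.6385, 0.0467, 0.0582]), [0.4, 0.4]) [0.5939 0.0548 0.062 ] [0.6376 0.0464 0.062 ] [0.5959 0.0603 0.062 ] [0.636 0.051 0.062]
vial_b [ 0.4873 -0.0161  0.054 ]
```

Run:
```python
from h import *
np.set_printoptions(precision=4,suppress=True)
print('cup foot',onz('side',(212,247),0),onz('side',(197,243),0),onz('side',(226,243),0),'lid',tri((202,177),(303,87)))
s=sense();R=s['tool_rot'];p=s['tcp_pos']
y=np.radians(-15.8);px=np.array([np.cos(y),np.sin(y),0]);py=np.array([-px[1],px[0],0])
pl=np.array([.616,.053,.040])
print('in press frame plate-window',(pl-[.4765,-.1361,.04])@px,(pl-[.4765,-.1361,.04])@py)
tgt=pl-px*.006+py*.045;tgt[2]=.27
Rt=np.c_[py,px,[0,0,-1]]
rv=cv2.Rodrigues(R.T@Rt)[0].ravel();print('rotvec',rv,'tgt',tgt,'world d',tgt-p,'in target tool frame',Rt.T@(tgt-p),'in present',R.T@(tgt-p))
```

```text
cup foot [0.7888 0.0605 0.    ] [0.8275 0.0651 0.    ] [0.7706 0.0342 0.    ] lid (array([0.7997, 0.0483, 0.1653]), [0.4, 0.4])
in press frame plate-window 0.08274121538196272 0.219938517038548
rotvec [-0.0014 -0.0006 -1.0423] tgt [0.6225 0.0979 0.27  ] world d [0.4663 0.7026 0.044 ] in target tool frame [ 0.8031  0.2574 -0.044 ] in present [ 0.6272 -0.5638 -0.0432]
```

```bash
python3 -m jog '[[0,0,-0.174,0,0,-0.75,0],[0,0,-0.174,0,0,-0.75,0],[0,0,-0.174,0,0,-0.75,0],[0,0,-0.174,0,0,-0.75,0],[0,0,-0.174,0,0,-0.75,0],[0,0,-0.172,0,0,-0.75,0]]'
python3 -m jog '[[0,0,0,4.5,1.4,0,0],[0,0,0,4.5,1.4,0,0],[0,0,0,4.5,1.4,0,0],[0,0,0,4.5,1.4,0,0],[0,0,0,4.5,1.4,0,0],[0,0,0,4.5,1.4,0,0],[0,0,0,4.5,1.4,0,0],[0,0,0,4.5,1.4,0,0]]'
```

```text
t: 0.85
tcp_pos: [0.1561, -0.6049, 0.2715]
tool_rot: [[0.267, 0.964, -0.0], [0.964, -0.267, 0.001], [0.001, -0.001, -1.0]]
ft_force: [-0.4, -0.5, 0.5]
gripper_width: 0.397
finger_force: 0.0
t: 1.85
tcp_pos: [0.3626, -0.2879, 0.2716]
tool_rot: [[0.273, 0.962, -0.0], [0.962, -0.273, 0.0], [-0.0, -0.0, -1.0]]
ft_force: [0.6, 0.0, 0.3]
gripper_width: 0.003
finger_force: 0.0
```

```bash
python3 -m jog '[[0,0,0,4.4,1.4,0,0],[0,0,0,4.4,1.4,0,0],[0,0,0,4.4,1.4,0,0],[0,0,0,4.4,1.4,0,0],[0,0,0,4.4,1.4,0,0],[0,0,0,4.4,1.4,0,0],[0,0,0,4.4,1.4,0,0],[0,0,0,4.4,1.4,0,0]]'
python3 -m jog '[[0,0,0,4.4,1.6,0,0],[0,0,0,4.4,1.6,0,0],[0,0,0,0,0,0,0],[0,0,0,0,0,0,0]]'
python3 - <<'E'
from h import *
im=camera('side');t=camera('top')
v=np.vstack([cv2.resize(im[130:290,180:440],None,fx=3,fy=1.8),cv2.resize(t[90:290,280:460],(780,300))]);cv2.imwrite('pics/a2.png',np.hstack([cv2.resize(im[100:290,190:440],(400,304)),cv2.resize(t[100:290,260:460],(400,380))[:304]]))
E
```

```text
t: 2.85
tcp_pos: [0.5664, 0.0199, 0.2713]
tool_rot: [[0.273, 0.962, -0.001], [0.962, -0.273, -0.0], [-0.0, -0.001, -1.0]]
ft_force: [-0.5, -0.3, -0.0]
gripper_width: 0.006
finger_force: 0.0
t: 3.35
tcp_pos: [0.6204, 0.0944, 0.271]
tool_rot: [[0.272, 0.962, -0.001], [0.962, -0.272, -0.001], [-0.001, -0.001, -1.0]]
ft_force: [0.3, -1.6, -0.2]
gripper_width: 0.005
finger_force: 0.0
```

View pics/a2.png

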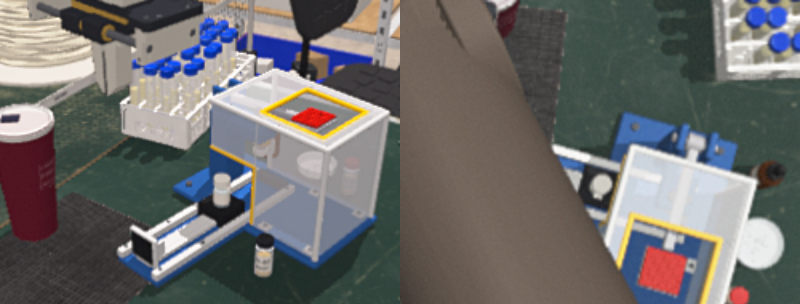

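The side view shows the gripper above and outside the plate, clear of the cup, and nothing has been disturbed. I'll go down now.

```bash
python3 -m jog '[[0,0,0,0,0,4,0],[0,0,0,0,0,4,0],[0,0,0,0,0,4,0],[0,0,0,0,0,4,0],[0,0,0,0,0,4,0],[0,0,0,0,0,2.3,0],[0,0,0,0,0,1,0],[0,0,0,0,0,0,0]]'
python3 - <<'E'
from h import *
im=camera('side')
cv2.imwrite('pics/a3.png',cv2.resize(im[140:290,230:430],(640,480)))
E
```

```text
t: 4.45
tcp_pos: [0.6206, 0.094, 0.0388]
tool_rot: [[0.273, 0.962, -0.0], [0.962, -0.273, -0.0], [-0.0, -0.0, -1.0]]
ft_force: [1.1, -0.0, 0.3]
gripper_width: 0.003
finger_force: 0.0
```

View pics/a3.png

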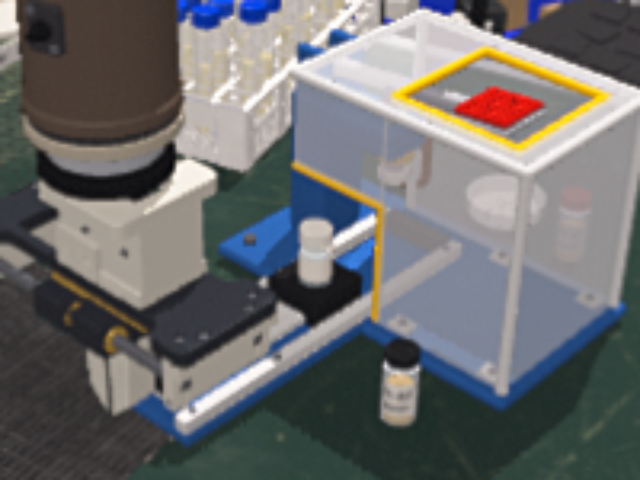

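The gripper is down in front of the plate, rails clear beneath, and the vial still stands in its nest. Pushing gently.

```bash
python3 -m jog '[[0,0,0,-1,0,0,0],[0,0,0,-0.8,0,0,0],[0,0,0,-0.5,0,0,0],[0,0,0,-0.4,0,0,0],[0,0,0,-0.4,0,0,0],[0,0,0,-0.5,0,0,0],[0,0,0,-0.7,0,0,0],[0,0,0,-0.8,0,0,0]]'
python3 -m jog '[[0,0,0,-0.8,0,0,0],[0,0,0,-0.8,0,0,0],[0,0,0,-0.8,0,0,0],[0,0,0,-0.8,0,0,0],[0,0,0,-0.8,0,0,0],[0,0,0,-0.5,0,0,0],[0,0,0,-0.4,0,0,0]]'
```

```text
t: 5.5
tcp_pos: [0.6066, 0.0454, 0.0387]
tool_rot: [[0.272, 0.962, 0.0], [0.962, -0.272, 0.0], [0.0, 0.0, -1.0]]
ft_force: [1.6, 1.7, 1.1]
gripper_width: 0.005
finger_force: 1.0
t: 6.38
tcp_pos: [0.5931, -0.0019, 0.0386]
tool_rot: [[0.273, 0.962, -0.0], [0.962, -0.273, -0.0], [-0.0, -0.0, -1.0]]
ft_force: [-0.8, 2.0, -0.7]
gripper_width: 0.004
finger_force: 0.9
```

```bash
for i in 1 ; do python3 -m jog '[[0,0,0,-0.3,0,0,0],[0,0,0,-0.2,0,0,0],[0,0,0,0,0,0,0]]' | grep -E 'tcp|force'; done;  python3 -m jog '[[0,0,0,-0.2,0,0,0],[0,0,0,-0.1,0,0,0],[0,0,0,0,0,0,0]]' | grep -E 'tcp|force'; python3 -m jog '[[0,0,0,-0.2,0,0,0],[0,0,0,0,0,0,0]]' | grep -E 'tcp|force'
```

```text
tcp_pos: [0.5921, -0.0063, 0.0387]
ft_force: [0.2, 1.6, -0.9]
finger_force: 0.6
tcp_pos: [0.5921, -0.0064, 0.0389]
ft_force: [2.5, 9.2, -4.5]
finger_force: 4.4
tcp_pos: [0.5921, -0.0064, 0.039]
ft_force: [3.9, 12.7, -7.2]
finger_force: 6.9
```

It's against the hard stop: the force rises with no movement. Backing off, then up and over the window.

```bash
python3 -m jog '[[0,0,0,0.5,0,0,0],[0,0,0,1.5,0,0,0],[0,0,0,2,0,0,0],[0,0,0,0,0,-4,0],[0,0,0,0,0,-5,0],[0,0,0,0,0,-5,0],[0,0,0,0,0,-5,0],[0,0,0,0,0,-4,0]]'
python3 - <<'E'
from h import *
cv2.imwrite('pics/a4.png',cv2.resize(camera('side')[140:290,230:430],(640,480)))
p=sense()['tcp_pos'];R=sense()['tool_rot'];print(R.T@(np.array([.477,-.1368,.25])-p))
E
```

```text
t: 8.38
tcp_pos: [0.602, 0.029, 0.2713]
tool_rot: [[0.271, 0.962, 0.002], [0.962, -0.271, 0.0], [0.001, 0.002, -1.0]]
ft_force: [0.4, -0.2, 0.1]
gripper_width: 0.005
finger_force: 0.0
[-0.19479067 -0.07718119  0.02522268]
```

View pics/a4.png

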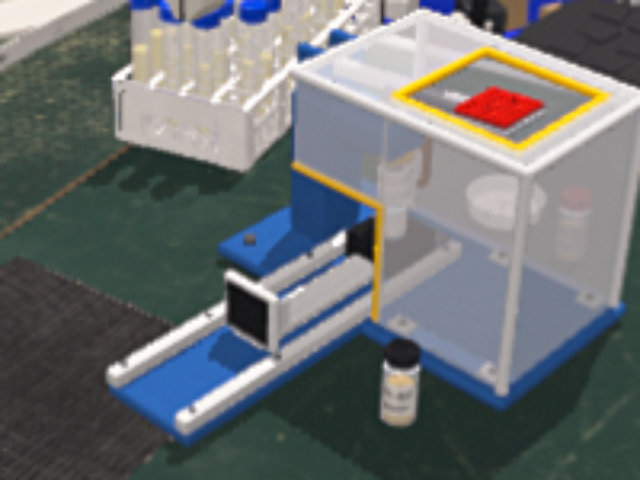

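The carriage is home with the vial standing under the ram. Moving over the window.

```bash
python3 -m jog '[[0,0,0,-3.2,-1.3,0,0],[0,0,0,-3.2,-1.3,0,0],[0,0,0,-3.2,-1.3,0,0],[0,0,0,-3.3,-1.3,0,0],[0,0,0,-3.3,-1.3,0,0],[0,0,0,-3.3,-1.2,0,0],[0,0,0,0,0,2.5,0],[0,0,0,0,0,0,0]]'
python3 - <<'E'
from h import *
cv2.imwrite('pics/a5.png',cv2.resize(camera('side')[120:270,300:500],(640,480)))
p=sense()['tcp_pos'];R=sense()['tool_rot'];print(R.T@(np.array([.477,-.1368,.20])-p))
E
```

```text
t: 9.43
tcp_pos: [0.4735, -0.1386, 0.2426]
tool_rot: [[0.272, 0.962, -0.003], [0.962, -0.272, 0.001], [-0.0, -0.003, -1.0]]
ft_force: [-0.4, -0.0, 0.7]
gripper_width: 0.006
finger_force: 0.0
[0.00209303 0.00216981 0.04363299]
```

View pics/a5.png

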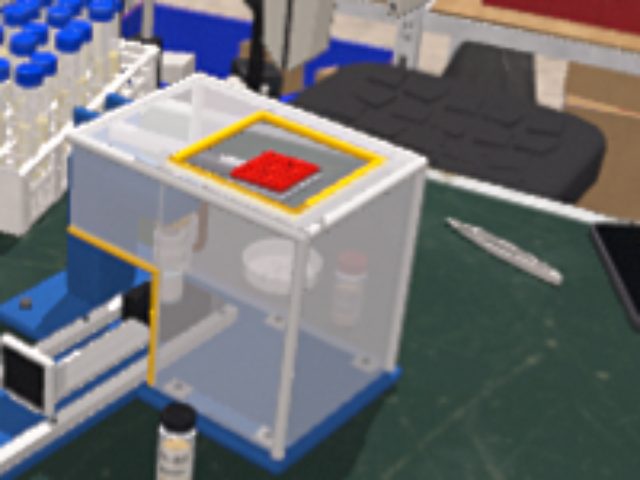

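The fingertip is at about (390,139) full-frame, above the window centre. Going down in small steps.

```bash
python3 -m jog '[[0,0,0,0.2,0.2,1,0],[0,0,0,0,0,2,0],[0,0,0,0,0,2,0],[0,0,0,0,0,1,0],[0,0,0,0,0,0.5,0],[0,0,0,0,0,0.5,0],[0,0,0,0,0,0,0]]'| grep -E 'tcp|force'
python3 -m jog '[[0,0,0,0,0,0.4,0],[0,0,0,0,0,0.4,0],[0,0,0,0,0,0.3,0],[0,0,0,0,0,0,0]]'| grep -E 'tcp|force'
```

```text
tcp_pos: [0.4769, -0.1378, 0.1738]
ft_force: [0.3, 0.2, -0.3]
finger_force: 0.0
tcp_pos: [0.4766, -0.1377, 0.1625]
ft_force: [-2.0, 0.5, 2.0]
finger_force: 1.2
```

```bash
python3 -m jog '[[0,0,0,0,0,0.3,0],[0,0,0,0,0,0.3,0],[0,0,0,0,0,0.3,0],[0,0,0,0,0,0.3,0],[0,0,0,0,0,0,0]]'| grep -E 'tcp|force'
python3 -m jog '[[0,0,0,0,0,0.2,0],[0,0,0,0,0,0.1,0],[0,0,0,0,0,0,0]]'| grep -E 'tcp|force'
python3 -m jog '[[0,0,0,0,0,0.2,0],[0,0,0,0,0,0,0]]'| grep -E 'tcp|force'
```

```text
tcp_pos: [0.4766, -0.1377, 0.151]
ft_force: [-5.0, 1.7, 8.4]
finger_force: 4.6
tcp_pos: [0.4767, -0.1377, 0.1484]
ft_force: [-7.1, 1.8, 13.6]
finger_force: 7.2
tcp_pos: [0.4768, -0.1377, 0.1472]
ft_force: [-10.2, 2.1, 24.0]
finger_force: 12.4
```

```bash
python3 -m jog '[[0,0,0,0,0,0.2,0],[0,0,0,0,0,0,0]]'| grep -E 'tcp|force';python3 -m jog '[[0,0,0,0,0,0.2,0],[0,0,0,0,0,0,0],[0,0,0,0,0,0,0]]'| grep -E 'tcp|force'
```

```text
tcp_pos: [0.4768, -0.1377, 0.1463]
ft_force: [-14.7, 1.4, 37.6]
finger_force: 19.7
tcp_pos: [0.4769, -0.1377, 0.1455]
ft_force: [-20.1, 4.0, 54.0]
finger_force: 28.3
```

The lever is hard against its stop after about 25 mm of travel. Drawing straight back out.

```bash
python3 -m jog '[[0,0,0,0,0,-0.5,0],[0,0,0,0,0,-0.8,0],[0,0,0,0,0,-1,0],[0,0,0,0,0,-1.5,0],[0,0,0,0,0,-3,0],[0,0,0,0,0,-4,0],[0,0,0,0,0,-4,0],[0,0,0,0,0,0,0]]'| grep -E 't:|tcp|force'
python3 -m jog '[[0,0,0,0,0,-4,0],[0,0,0,0,0,0,0]]'| grep -E 't:|tcp|force'
python3 - <<'E'
from h import *
im=camera('side');cv2.imwrite('pics/a6.png',cv2.resize(im[140:290,250:450],(800,600)))
m=mask(im,(0,150,120),(8,255,255),(350,150,425,190))|mask(im,(174,150,120),(180,255,255),(350,150,425,190));M=cv2.moments(big(m));print(M['m10']/M['m00'],M['m01']/M['m00'])
E
```

```text
t: 13.72
tcp_pos: [0.4786, -0.1379, 0.2931]
tool_rot: [[0.273, 0.962, 0.006], [0.962, -0.273, -0.002], [-0.0, 0.006, -1.0]]
ft_force: [-0.7, -0.6, -0.4]
finger_force: 0.0
t: 13.98
tcp_pos: [0.4779, -0.1379, 0.3317]
tool_rot: [[0.273, 0.962, 0.004], [0.962, -0.273, -0.001], [0.0, 0.004, -1.0]]
ft_force: [0.9, 0.1, -0.1]
finger_force: 0.0
385.5511363636364 172.98863636363637
```

View pics/a6.png

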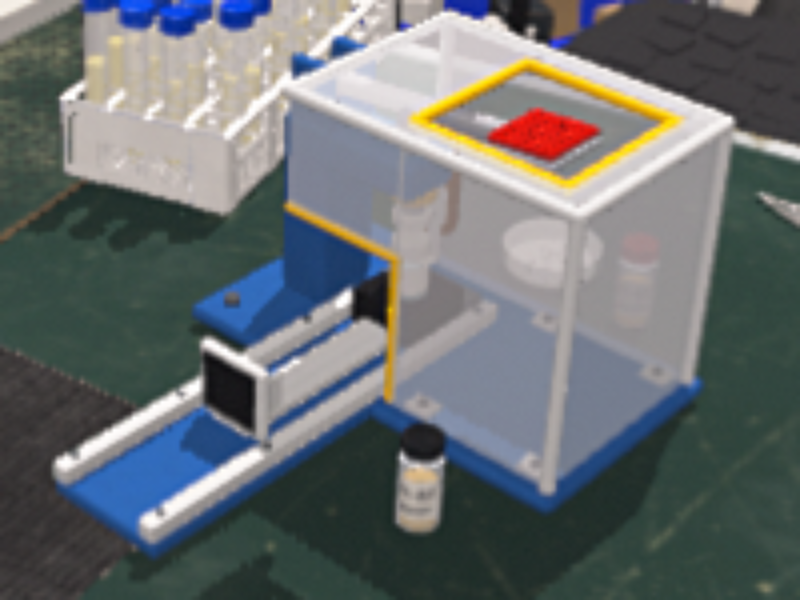

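The red pad is back at its original pixel position (385.6,173.0). The carriage is still home and the loose things I can see are unmoved. Handing in.

```bash
python3 -c "
from rig import *
print(finish_job())"
```

```text
the job is handed in; nothing more can be done
None
```

I pushed the carriage home, pressed the lever to its hard stop, drew back out (the lever came up again) and handed the job in at about 14 s; I judged the cap seated from the lever's full stroke and rigid stop, not from seeing it.

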